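# Load the cycler's reagent rack in reverse order

## Robot

A 6-joint arm with a two-finger parallel gripper is mounted at the origin on the work surface. World frame = base frame: x ahead of the robot, y to its left, z up, the work surface at z = 0. Lengths are in mm, angles in rad, forces in N, time in s.
With the tool pointing down it reaches from about 275 to 750 mm from the base axis. Payload 10.2 kg.
Tool frame: the origin (TCP) lies midway between the tips of the shut fingers; the grasp point (between the pads) lies 19 mm behind it; z points along the fingers, y is the direction in which the jaws open and shut (so a half turn about z gives the same grasp; the last joint's range is limited). The gripper opens to 85 mm and grips with 20 to 120 N. Pads are 22 mm wide; open, the fingers measure 114 mm over their backs; the gripper's body (76 mm by 85 mm) begins 54 mm behind the grasp point. The pads swing forward as they close: fully open they stand 13 mm farther back than shut.
Start: joints at [0.972, 0.313, 1.498, -0, 1.331, -0.223], TCP at [192.697, 488.364, 231.294] pointing down, gripper open.
Joint ranges: [-2.94, 2.94], [-0.97, 2.17], [0.19, 2.56], [-1.23, 4.37], [0.02, 3.11], [-2.88, 2.88]. Speed limits (rad/s): [2.39, 2.39, 3.01, 3.14, 3.14, 3.14].

## Interface

Orientations are given as a unit quaternion [w, x, y, z].
In Python, from rig import sense, optics, ctrl gives the robot as it stands.
- The arm moves only by the tool play_rows, never from a script. Its argument "plan" is a list of rows, each a list of 7 numbers: the shift along the world's x, y, z in mm, then the turn, a rotation vector about the world's x, y, z in rad, then the opening, from -1 (shut) to 1 (fully open), so that 0 is half open. A call has 1 to 5 rows; each row shifts and turns the pose as measured when the row begins; what a row does not reach is not made up. A row lasts 1/12 s, in which the tool goes at most 41.7 mm and 7.16 degrees, less where a joint would pass 70% of its speed; a pose out of reach is approached as far as the arm can. A call is refused whole if a number of a shift passes 41.7 or a number of a turn 0.125, either way. A call with a gripper value outside its range is refused whole. The fingers move at their own pace and stop on an object; "grip_force" is the grip in N (left out, the last holds). Time passes only in rows, so rows that do not move let the fingers close. It gives the time, the measured TCP pose, the force and the opening at its end, in the units of the state.
- sense(): the state, without advancing time (a new reading comes with each control period).
- optics.capture(name): name is "scene" or "top" or "wrist"; returns a dict with "img" (480x640x3 uint8, blue, green, red), "fx", "fy", "cx", "cy" (pixels), "world_to_cam" (4x4, takes a point from world to camera coordinates). Camera axes: x right, y up, looking along -z (the intrinsics and any distortion apply to the point x, -y, -z); pixel columns grow to the right and rows downward; lengths in mm; the calibration is good to about 2 mm. A picture is of the moment at which its call begins. There is no depth.
- ctrl.finish_job(): hands the job in, once; it reports no verdict.
The state is a dict: "time_s": time; "joints": joint angles; "dq": joint speeds; "tau": joint torques, N m; "eef_pos": TCP position; "ee_rot": TCP orientation; "force": force on the tool from outside, world axes, zero at the start; "wrist_torque": the same for the moment, N m; "grip_width": opening from 0.0 (shut) to 1.0 (fully open).
Only numpy, scipy, OpenCV 4.12 (cv2) and the standard library are available. Lean on these libraries where they do the work, as an engineer would, in place of code of your own. Each camera call takes 0.05 s, during which the arm holds its last target. There are 200 camera calls.

## Task

Move the four reagent containers from the white holding rack into the aluminium loading rack, one to a cell, in reverse order: the container nearest the lug end of the holding rack goes into the cell farthest from the lug of the loading rack, the next one beside it, and so on, so that the one farthest from the holding rack's lug ends up nearest the loading rack's lug. Leave all four standing upright on the floor of their cells; do not drop them or tip them over.

Things in the scene. Friction and masses are not known exactly. Their poses are not given: they have to be found in the camera images.
- holding_rack: White plastic holding rack, a container in each cell, any order. Fixed, any yaw. Sizes in mm: tray 228 x 60 (x, y), walls 25 high and 4 thick; 4 cells 52 x 52 inside, centres at x = -84, -28, 28, 84 mm, floor 5 above the bench. Lug end = +x: a flat lug with a black dot, 12 high, 36 long. Origin: middle of tray's underside; x along the row, z up. Padded: containers stand 7 mm above the bench.
- loading_rack: Aluminium loading rack, empty at the start. Fixed, any yaw. Sizes in mm: tray 228 x 60 (x, y), walls 25 high and 4 thick; 4 cells 52 x 52 inside, centres at x = -84, -28, 28, 84 mm, floor 5 above the bench. Lug end = +x: a flat lug with a black dot, 12 high, 36 long. Origin: middle of tray's underside; x along the row, z up. No pads: containers stand 5 mm above the bench.
- tall_vial: Off-white round vial, body 32 mm across, with a white ribbed cylindrical cap 28 mm across from 68 to 90 mm height; 90 mm tall, the tallest flat-topped one; about 70 g. Grip the cap, about 78 mm above its underside. Origin: centre of its underside; z up along its axis. 
- square_bottle: Off-white square bottle, 32 by 32 mm and 56 mm high, sides roughly in line with the rack, with a grey ribbed cylindrical cap 26 mm across from 60 to 80 mm height; 80 mm tall; about 70 g. Grip the cap, about 70 mm above its underside; keep the sides in line with the cell. Origin: centre of its underside; z up along its axis. x and y square to its sides.
- dropper_bottle: Off-white round dropper bottle, body 34 mm across, with a white ribbed cap 24 mm across from 56 to 76 mm height and a pointed nozzle on top up to 90 mm; about 70 g. Grip the cap, about 66 mm above its underside. Origin: centre of its underside; z up along its axis. 
- squat_jar: Off-white short jar, body 33 mm across, with a wide white ribbed cap 36 mm across from 42 to 64 mm height; 64 mm tall, the lowest; about 70 g. Grip the cap, about 54 mm above its underside. Origin: centre of its underside; z up along its axis. 
- pad_tall_vial: Black rubber pad, 46 by 46 mm and 2 mm thick, fixed in the cell of the holding rack in which the tall vial stands at the start; it shows round the container's foot and stays there, marking the starting cell. All four pads look alike. Origin: centre of its underside, 5 mm above the bench and in the middle of the cell.
- pad_square_bottle: Black rubber pad, 46 by 46 mm and 2 mm thick, fixed in the cell of the holding rack in which the square bottle stands at the start; it shows round the container's foot and stays there, marking the starting cell. All four pads look alike. Origin: centre of its underside, 5 mm above the bench and in the middle of the cell.
- pad_dropper_bottle: Black rubber pad, 46 by 46 mm and 2 mm thick, fixed in the cell of the holding rack in which the dropper bottle stands at the start; it shows round the container's foot and stays there, marking the starting cell. All four pads look alike. Origin: centre of its underside, 5 mm above the bench and in the middle of the cell.
- pad_squat_jar: Black rubber pad, 46 by 46 mm and 2 mm thick, fixed in the cell of the holding rack in which the squat jar stands at the start; it shows round the container's foot and stays there, marking the starting cell. All four pads look alike. Origin: centre of its underside, 5 mm above the bench and in the middle of the cell.
Things that resemble listed ones, but are neither listed nor needed, are in the scene too. What is shaped like the tall_vial but blue is not meant. Leave any orange look-alike of the square_bottle alone.

How it is judged (in metres and radians):
At the end, for the whole second after the job is handed in: Each container stands in the loading-rack cell that mirrors its starting cell (holding rack x = -84, -28, 28, 84 mm goes to loading rack x = 84, 28, -28, -84 mm), within 12 mm along and across, underside within 4 mm of the cell floor, tilt under 0.1 rad, at rest (0.02 m/s, 0.2 rad/s) (((x of pad_tall_vial in the frame of holding_rack between -0.094 and -0.074 m and x of tall_vial in the frame of loading_rack between 0.072 and 0.096 m) or (x of pad_tall_vial in the frame of holding_rack between -0.038 and -0.018 m and x of tall_vial in the frame of loading_rack between 0.016 and 0.04 m) or (x of pad_tall_vial in the frame of holding_rack between 0.018 and 0.038 m and x of tall_vial in the frame of loading_rack between -0.04 and -0.016 m) or (x of pad_tall_vial in the frame of holding_rack between 0.074 and 0.094 m and x of tall_vial in the frame of loading_rack between -0.096 and -0.072 m)) and y of tall_vial in the frame of loading_rack between -0.012 and 0.012 m and z of tall_vial in the frame of loading_rack between 0.001 and 0.009 m and angle between each of tall_vial, square_bottle, dropper_bottle, squat_jar's own z axis and vertical below 0.1 rad and linear speed of each of tall_vial, square_bottle, dropper_bottle, squat_jar below 0.02 m/s and angular speed of each of tall_vial, square_bottle, dropper_bottle, squat_jar below 0.2 rad/s and ((x of pad_square_bottle in the frame of holding_rack between -0.094 and -0.074 m and x of square_bottle in the frame of loading_rack between 0.072 and 0.096 m) or (x of pad_square_bottle in the frame of holding_rack between -0.038 and -0.018 m and x of square_bottle in the frame of loading_rack between 0.016 and 0.04 m) or (x of pad_square_bottle in the frame of holding_rack between 0.018 and 0.038 m and x of square_bottle in the frame of loading_rack between -0.04 and -0.016 m) or (x of pad_square_bottle in the frame of holding_rack between 0.074 and 0.094 m and x of square_bottle in the frame of loading_rack between -0.096 and -0.072 m)) and y of square_bottle in the frame of loading_rack between -0.012 and 0.012 m and z of square_bottle in the frame of loading_rack between 0.001 and 0.009 m and ((x of pad_dropper_bottle in the frame of holding_rack between -0.094 and -0.074 m and x of dropper_bottle in the frame of loading_rack between 0.072 and 0.096 m) or (x of pad_dropper_bottle in the frame of holding_rack between -0.038 and -0.018 m and x of dropper_bottle in the frame of loading_rack between 0.016 and 0.04 m) or (x of pad_dropper_bottle in the frame of holding_rack between 0.018 and 0.038 m and x of dropper_bottle in the frame of loading_rack between -0.04 and -0.016 m) or (x of pad_dropper_bottle in the frame of holding_rack between 0.074 and 0.094 m and x of dropper_bottle in the frame of loading_rack between -0.096 and -0.072 m)) and y of dropper_bottle in the frame of loading_rack between -0.012 and 0.012 m and z of dropper_bottle in the frame of loading_rack between 0.001 and 0.009 m and ((x of pad_squat_jar in the frame of holding_rack between -0.094 and -0.074 m and x of squat_jar in the frame of loading_rack between 0.072 and 0.096 m) or (x of pad_squat_jar in the frame of holding_rack between -0.038 and -0.018 m and x of squat_jar in the frame of loading_rack between 0.016 and 0.04 m) or (x of pad_squat_jar in the frame of holding_rack between 0.018 and 0.038 m and x of squat_jar in the frame of loading_rack between -0.04 and -0.016 m) or (x of pad_squat_jar in the frame of holding_rack between 0.074 and 0.094 m and x of squat_jar in the frame of loading_rack between -0.096 and -0.072 m)) and y of squat_jar in the frame of loading_rack between -0.012 and 0.012 m and z of squat_jar in the frame of loading_rack between 0.001 and 0.009 m); the robot touches nothing.
It fails at once if a container is tipped over (more than 0.7 rad from upright) (angle between any of tall_vial, square_bottle, dropper_bottle, squat_jar's own z axis and vertical above 0.7 rad).
It fails at once if a container is dropped into the loading rack (over 0.7 m/s within 20 mm of its floor) ((x of tall_vial in the frame of loading_rack between -0.114 and 0.114 m and y of tall_vial in the frame of loading_rack between -0.03 and 0.03 m and z of tall_vial in the frame of loading_rack between -0.005 and 0.025 m and linear speed of tall_vial above 0.7 m/s) or (x of square_bottle in the frame of loading_rack between -0.114 and 0.114 m and y of square_bottle in the frame of loading_rack between -0.03 and 0.03 m and z of square_bottle in the frame of loading_rack between -0.005 and 0.025 m and linear speed of square_bottle above 0.7 m/s) or (x of dropper_bottle in the frame of loading_rack between -0.114 and 0.114 m and y of dropper_bottle in the frame of loading_rack between -0.03 and 0.03 m and z of dropper_bottle in the frame of loading_rack between -0.005 and 0.025 m and linear speed of dropper_bottle above 0.7 m/s) or (x of squat_jar in the frame of loading_rack between -0.114 and 0.114 m and y of squat_jar in the frame of loading_rack between -0.03 and 0.03 m and z of squat_jar in the frame of loading_rack between -0.005 and 0.025 m and linear speed of squat_jar above 0.7 m/s)).
It also fails if it takes over 99 s, if anything falls off the work surface, if the arm or the gripper's body presses on something with over 40 N, if the wrist force passes 120 N, or if a joint passes its speed limit or range.

## Working session

There is one attempt and no reset: what is moved stays moved. The work goes in short steps, Python scripts to look and compute and a tool call to move; the robot and the scene stay as the last step left them, time stands still between calls to the robot, and variables do not carry over. Pictures are saved under pics/ and viewed, about 12 in all and at most 16, crops included, and the job is handed in when it is done.

Besides the shell and the picture viewer there is one more tool, called after "Emit:" in YAML: its name, and indented under it one key for each argument. play_rows: Moves the arm, as the interface text tells. Its arguments: {"type":"object","properties":{"plan":{"type":"array"},"grip_force":{"type":"number"}},"required":["plan"]}

```bash
mkdir -p pics
cat > h.py <<'E'
from rig import sense, optics, ctrl
import numpy as np, cv2
def cap(n,f=None):
    c=optics.capture(n)
    if f: cv2.imwrite('pics/'+f,c['img'])
    return c
def ray(c,u,v):
    d=np.array([(u-c['cx'])/c['fx'],-(v-c['cy'])/c['fy'],-1.]);M=np.array(c['world_to_cam'])
    R=M[:3,:3];return -R.T@M[:3,3],R.T@d
def onz(c,u,v,z):
    o,d=ray(c,u,v);return o+d*(z-o[2])/d[2]
def proj(c,p):
    q=np.array(c['world_to_cam'])@np.append(p,1);return c['cx']+c['fx']*q[0]/-q[2],c['cy']+c['fy']*-q[1]/-q[2]
E
python3 - <<'E'
from h import *
for n in('top','scene'):
    c=cap(n,n+'0.png');print(n,c.keys(),c['fx'],c['cx'],c['cy'],ray(c,320,240))
print(sense())
E
```

```text
top dict_keys(['img', 'fx', 'fy', 'cx', 'cy', 'world_to_cam']) 578.4983533628131 324.78039281412384 237.75151692943135 (array([ 399.17388215,    3.82217293, 1004.9737137 ]), array([ 0.0723368 ,  0.01043112, -0.99736752]))
scene dict_keys(['img', 'fx', 'fy', 'cx', 'cy', 'world_to_cam']) 527.3216234414112 316.8848022814351 236.16106527941574 (array([1194.6656055 , -296.71855906,  546.35720878]), array([-0.77392034,  0.30279329, -0.55628359]))
{'time_s': 0.1, 'joints': array([ 9.71605815e-01,  3.13367088e-01,  1.49833215e+00,  1.18569399e-05,
        1.33099828e+00, -2.23369337e-01]), 'dq': array([ 8.33002260e-06, -1.58455028e-03, -1.69585342e-03,  7.78773805e-04,
        1.91957293e-04,  5.00430834e-04]), 'tau': array([ 3.98028729e-03, -4.12903976e+01, -2.60142356e+01, -1.33285057e-04,
        2.96532919e-03,  3.61545290e-05]), 'eef_pos': array([192.5612976 , 488.17588667, 230.81699888]), 'ee_rot': array([-2.26130507e-04,  1.86808030e-01,  9.82396282e-01, -5.04062156e-04]), 'force': array([0.50151118, 0.19246692, 0.2482547 ]), 'wrist_torque': array([ 0.05432711, -0.02954224, -0.07207078]), 'grip_width': 0.9998364846415676}
```

View pics/top0.png

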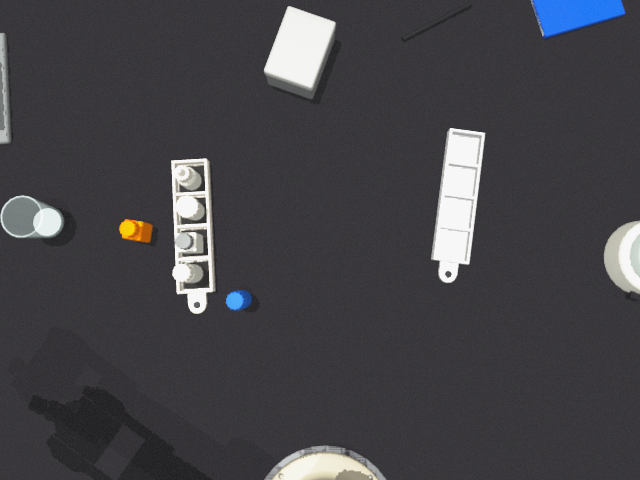

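View pics/scene0.png

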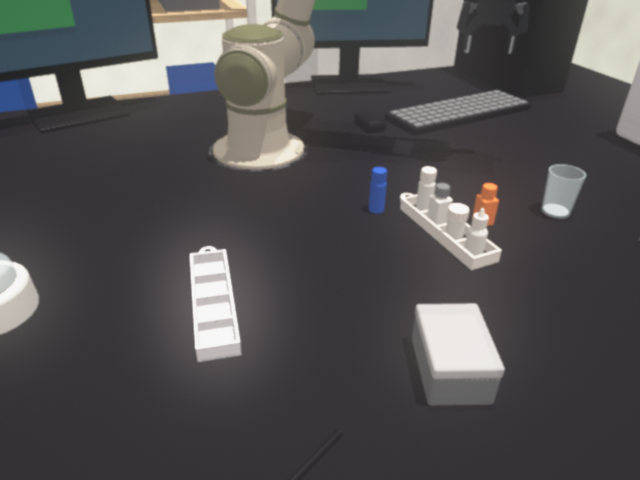

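The top view shows the holding rack at left (u≈172–214, v≈158–293, lug at 197,303). From the lug, the containers are tall vial, square bottle (grey cap), squat jar, dropper. The loading rack is at right (u≈432–484, v≈129–263, lug at 448,273). Both lugs point toward the robot, and the blue and orange decoys are at (238,300) and (135,230).

```bash
cat > m.py <<'E'
from h import *
c=cap('top');g=cv2.cvtColor(c['img'],cv2.COLOR_BGR2HSV)
w=((g[...,1]<60)&(g[...,2]>95)).astype(np.uint8)
for nm,(x0,x1,y0,y1) in dict(hold=(160,224,150,320),load=(425,495,120,290)).items():
    m=np.zeros_like(w);m[y0:y1,x0:x1]=w[y0:y1,x0:x1]
    fill=cv2.morphologyEx(m,cv2.MORPH_CLOSE,np.ones((15,15)))
    o=cv2.morphologyEx(fill,cv2.MORPH_OPEN,np.ones((25,25)))
    cs=max(cv2.findContours(o,0,2)[0],key=cv2.contourArea)
    b=cv2.boxPoints(cv2.minAreaRect(cs));P=np.array([onz(c,*p,12.5)[:2] for p in b])
    print(nm,P.round(1).tolist(),'centre',P.mean(0).round(1),'sides',[np.linalg.norm(P[i]-P[i-1]).round(1) for i in range(4)])
    # lug dot: dark hole in lug area
    l=fill-o;yy,xx=np.nonzero((cv2.cvtColor(c['img'],cv2.COLOR_BGR2GRAY)<90)&(fill>0)&(o==0)&(np.arange(480)[:,None]>y1-35))
    print(' dot',xx.mean(),yy.mean(),len(xx),onz(c,xx.mean(),yy.mean(),12).round(1))
for nm,(u,v,z) in dict(vial=(181,272.5,97),sq=(184,240.5,87),jar=(189.5,207.5,71),drop=(183,173,97)).items(): print(nm,onz(c,u,v,z).round(1))
E
python3 m.py; python3 -c "
import cv2
i=cv2.imread('pics/top0.png');cv2.imwrite('pics/t1.png',cv2.hconcat([cv2.resize(i[150:320,150:250],None,fx=3.4,fy=3.4,interpolation=2),cv2.resize(i[120:290,420:500],None,fx=3.4,fy=3.4,interpolation=2)]))"
```

```text
hold [[608.4, 275.9], [611.8, 207.5], [377.0, 192.4], [373.7, 259.6]] centre [492.7 233.8] sides [np.float64(235.3), np.float64(68.5), np.float64(235.3), np.float64(67.3)]
 dot nan nan 0 [nan nan nan]
load [[433.9, -174.8], [671.2, -204.2], [663.6, -271.7], [426.6, -241.2]] centre [ 548.8 -223. ] sides [np.float64(66.8), np.float64(239.1), np.float64(68.0), np.float64(238.9)]
 dot 447.1363636363636 273.1363636363636 22 [ 417.  -204.3   12. ]
vial [411.3 230.5  97. ]
sq [462.3 229.8  87. ]
jar [517.3 226.5  71. ]
drop [569.  232.3  97. ]m.py:13: RuntimeWarning: Mean of empty slice.
  print(' dot',xx.mean(),yy.mean(),len(xx),onz(c,xx.mean(),yy.mean(),12).round(1))
  ret = ret.dtype.type(ret / rcount)
```

View pics/t1.png

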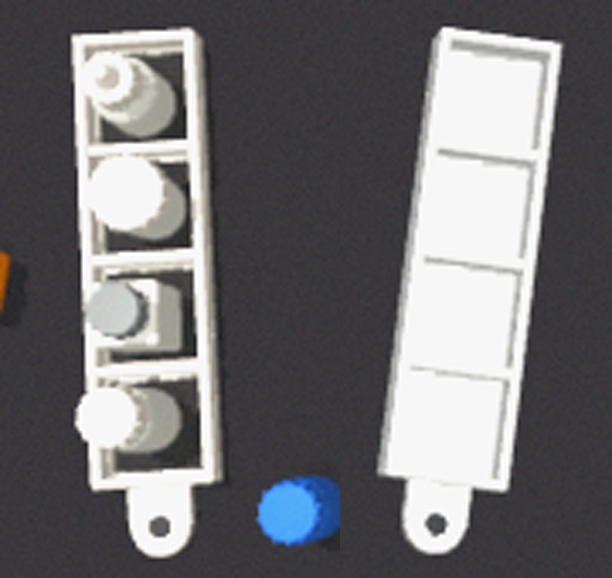

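The close-up confirms the order from the lug: vial, square, jar, dropper. It also shows the loading rack empty. I'll move above the holding rack now for a wrist look.

Emit:
play_rows:
  plan:
    - [36, -36, 5, 0, 0, 0.09, 1]
    - [36, -36, 5, 0, 0, 0.09, 1]
    - [36, -36, 5, 0, 0, 0.09, 1]
    - [36, -36, 5, 0, 0, 0.09, 1]
    - [36, -36, 5, 0, 0, 0.08, 1]

```text
time_s: 0.57
eef_pos: [338.5, 338.7, 250.2]
ee_rot: [-0.002, -0.046, 0.999, -0.002]
force: [0.4, 1.0, 0.2]
grip_width: 1.002
```

Emit:
play_rows:
  plan:
    - [35, -36, 0, 0, 0, 0, 0.3]
    - [30, -36, 0, 0, 0, 0, 0.3]
    - [0, 0, 0, 0, 0, 0, 0.3]
    - [0, 0, 0, 0, 0, 0, 0.3]

```text
time_s: 0.9
eef_pos: [398.5, 270.8, 250.3]
ee_rot: [-0.001, -0.044, 0.999, -0.002]
force: [-0.2, 0.2, -0.2]
grip_width: 0.651
```

Run:
```python
from h import *
s=sense();print(s['eef_pos'],s['ee_rot'],s['grip_width'])
c=cap('wrist','w1.png');print(ray(c,320,240))
np.save('w1.npy',{k:c[k] for k in c if k!='img'},allow_pickle=True)
```

```text
[398.53729756 270.77795289 250.30861851] [-0.00133518 -0.04437968  0.99901154 -0.00214752] 0.6510181421298679
(array([329.52417953, 265.21506189, 393.63962428]), array([ 0.2858348 ,  0.02821328, -0.95802071]))
```

View pics/w1.png

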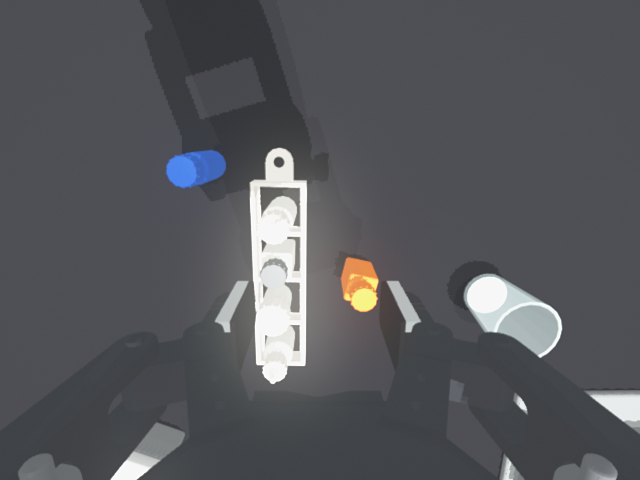

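The wrist view shows the rack with its lug dot at (279,161), caps near (274,229), (273,272), (272,320) and (275,371), and decoys blue (183,170) and orange (362,298).

Run:
```python
from h import *
c=np.load('w1.npy',allow_pickle=True).item()
i=cv2.imread('pics/w1.png')
for n,(u,v,z) in dict(dot=(279,161,12),LT=(250,181,25),RT=(306,181,25),LB=(257,364,25),RB=(306,364,25),vial=(274,229,97),sq=(273,272,87),jar=(272,320,71),dropnoz=(275,371,97),blue=(183,170,90),bluefoot=(213,163,10),orange=(363,298,80),orfoot=(360,270,20)).items(): print(n,onz(c,u,v,z).round(1))
cv2.imwrite('pics/w1c.png',cv2.resize(i[140:390,220:400],None,fx=2.4,fy=2.4*1,interpolation=2))
```

```text
dot [357.3 223.5  12. ]
LT [380.2 195.   25. ]
RT [374.8 255.1  25. ]
LB [609.1 211.6  25. ]
RB [603.5 273.2  25. ]
vial [411.4 231.7  97. ]
sq [457.2 231.9  87. ]
jar [518.5 232.   71. ]
dropnoz [561.2 240.8  97. ]
blue [366.8 148.2  90. ]
bluefoot [366.  150.7  10. ]
orange [480.1 323.1  80. ]
orfoot [473.4 326.3  20. ]
```

View pics/w1c.png

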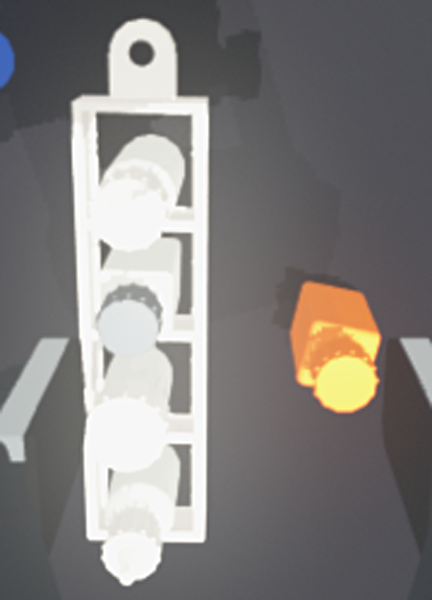

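Emit:
play_rows:
  plan:
    - [7, -20, -10, 0, 0, -0.01, 0.3]
    - [6, -20, -30, 0, 0, 0, 0.3]
    - [0, 0, -36, 0, 0, 0, 0.3]
    - [0, 0, -25, 0, 0, 0, 0.3]
    - [0, 0, 0, 0, 0, 0, 0.3]

```text
time_s: 1.37
eef_pos: [409.0, 234.0, 147.3]
ee_rot: [0.001, -0.043, 0.999, -0.001]
force: [-0.8, -0.1, -0.5]
grip_width: 0.65
```

Run:
```python
from h import *
c=np.load('w1.npy',allow_pickle=True).item()
for n,(u,v,z) in dict(vial=(274,229.6,97),sq=(273.8,276,87),jar=(272.5,321,71),dropcap=(274.6,367,83),noz=(272.5,381,97)).items(): print(n,onz(c,u,v,z).round(1))
c=cap('wrist','w2.png');np.save('w2.npy',{k:c[k] for k in c if k!='img'},allow_pickle=True)
```

```text
vial [412.  231.8  97. ]
sq [461.3 232.9  87. ]
jar [519.6 232.6  71. ]
dropcap [567.1 238.9  83. ]
noz [573.5 238.8  97. ]
```

View pics/w2.png

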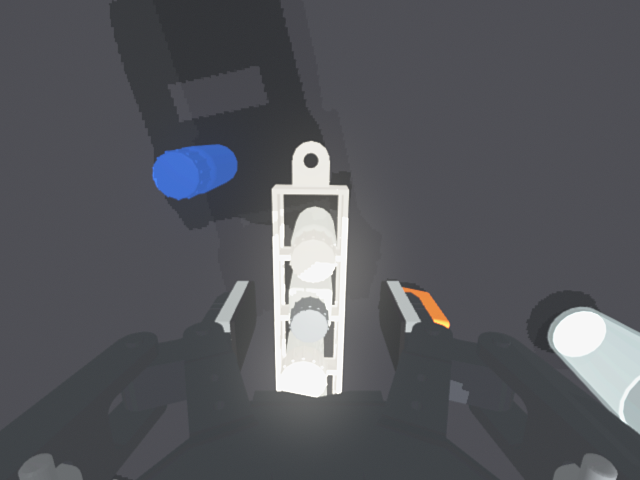

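The vial's cap is centred between the fingers at (314,260). I'll descend and grip.

Emit:
play_rows:
  plan:
    - [3, -2.5, -30, 0, 0, 0, 0.3]
    - [0, 0, -30, 0, 0, 0, 0.3]
    - [0, 0, -22, 0, 0, 0, 0.3]
    - [0, 0, 0, 0, 0, 0, 0.3]

```text
time_s: 1.75
eef_pos: [415.5, 236.8, 72.5]
ee_rot: [0.009, -0.047, 0.999, 0.001]
force: [-0.9, 0.4, -0.2]
grip_width: 0.648
```

Emit:
play_rows:
  plan:
    - [0, 0, 0, 0, 0, 0, -0.8]
    - [0, 0, 0, 0, 0, 0, -0.8]
    - [0, 0, 0, 0, 0, 0, -0.8]
    - [0, 0, 0, 0, 0, 0, -0.8]
    - [0, 0, 0, 0, 0, 0, -0.8]
  grip_force: 35

```text
time_s: 2.17
eef_pos: [418.5, 239.9, 80.3]
ee_rot: [0.014, -0.048, 0.999, 0.002]
force: [-0.5, 0.6, -0.9]
grip_width: 0.317
```

Run:
```python
from h import *
s=sense();print({k:np.round(s[k],3) for k in s})
c=cap('wrist','w3.png')
c=cap('scene');i=c['img'];cv2.imwrite('pics/s3.png',np.hstack([cv2.resize(i[110:290,340:540],(400,360)),cv2.resize(cv2.imread('pics/w3.png'),(400,360))]))
s=sense();print({k:np.round(s[k],3) for k in ('joints','eef_pos','ee_rot')})
```

```text
{'time_s': np.float64(2.167), 'joints': array([ 0.278,  0.393,  1.827, -0.003,  0.894, -1.387]), 'dq': array([ 0.003, -0.019, -0.015, -0.001,  0.013,  0.001]), 'tau': array([ 5.1000e-02, -3.9433e+01, -2.0501e+01, -4.0000e-03, -7.5000e-02,
        0.0000e+00]), 'eef_pos': array([418.498, 239.89 ,  80.335]), 'ee_rot': array([ 0.014, -0.048,  0.999,  0.002]), 'force': array([-0.494,  0.623, -0.94 ]), 'wrist_torque': array([-0.008,  0.003, -0.029]), 'grip_width': np.float64(0.317)}
{'joints': array([ 0.278,  0.393,  1.827, -0.003,  0.894, -1.387]), 'eef_pos': array([418.375, 239.77 ,  79.952]), 'ee_rot': array([ 0.014, -0.048,  0.999,  0.002])}
```

View pics/s3.png

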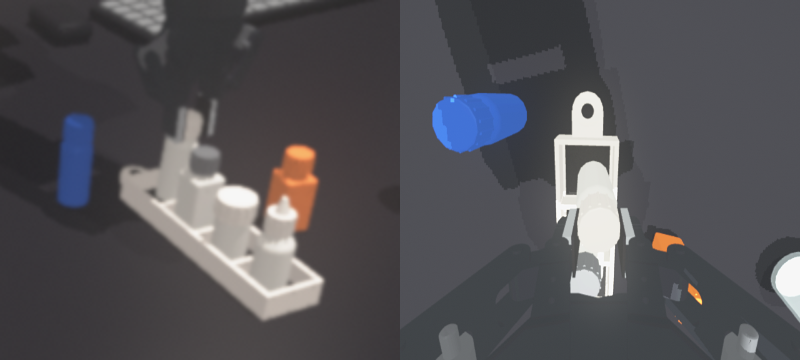

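The vial is gripped and still upright, but the arm crept up about 8 mm and tilted during the idle rows. I'll release, correct and regrip lower.

Emit:
play_rows:
  plan:
    - [0, 0, -2, 0, 0, 0, 0.1]
    - [0, 0, -2, 0, 0, 0, 0.2]
    - [-2, -2.5, -4, 0, 0.015, 0, 0.3]
    - [-2, -2.5, -6, 0, 0.015, 0, 0.3]
    - [-2, -2.5, -6, 0, 0, 0, 0.3]

```text
time_s: 2.68
eef_pos: [412.8, 232.0, 59.7]
ee_rot: [-0.001, -0.048, 0.999, 0.003]
force: [-0.9, -0.5, -0.7]
grip_width: 0.651
```

Emit:
play_rows:
  plan:
    - [0, 0, 2, 0, 0, 0, -0.8]
    - [0, 0, 0, 0, 0, 0, -0.8]
    - [0, 0, 0, 0, 0, 0, -0.8]
    - [0, 0, 0, 0, 0, 0, -0.8]
    - [0, 0, 0, 0, 0, 0, -0.8]
  grip_force: 40

```text
time_s: 3.1
eef_pos: [412.0, 231.0, 60.3]
ee_rot: [-0.003, -0.048, 0.999, 0.003]
force: [0.2, -0.1, -1.1]
grip_width: 0.35
```

Emit:
play_rows:
  plan:
    - [0, 0, 15, 0, 0, 0, -0.8]
    - [0, 0, 30, 0, 0, 0, -0.8]
    - [0, 0, 36, 0, 0, 0, -0.8]
    - [0, 0, 36, 0, 0, 0, -0.8]
    - [8, -15, 10, 0, 0, 0, -0.8]

```text
time_s: 3.52
eef_pos: [415.6, 216.3, 189.1]
ee_rot: [-0.008, -0.049, 0.999, 0.002]
force: [0.6, -0.0, -0.9]
grip_width: 0.35
```

Emit:
play_rows:
  plan:
    - [12, -36, 3, 0, 0, -0.03, -0.8]
    - [12, -38, 0, 0, 0, -0.03, -0.8]
    - [12, -38, 0, 0, 0, -0.03, -0.8]
    - [12, -38, 0, 0, 0, -0.03, -0.8]
    - [12, -38, 0, 0, 0, -0.03, -0.8]

```text
time_s: 3.93
eef_pos: [476.8, 25.3, 197.2]
ee_rot: [-0.003, 0.024, 1.0, 0.003]
force: [0.8, 1.1, -0.9]
grip_width: 0.35
```

Emit:
play_rows:
  plan:
    - [12, -38, 0, 0, 0, -0.03, -0.8]
    - [12, -38, 0, 0, 0, -0.03, -0.8]
    - [12, -38, 0, 0, 0, -0.02, -0.8]
    - [12, -38, 0, 0, 0, 0, -0.8]
    - [10, -38, 0, 0, 0, 0, -0.8]

```text
time_s: 4.35
eef_pos: [535.2, -174.5, 197.2]
ee_rot: [-0.003, 0.067, 0.998, 0.003]
force: [0.3, -0.5, -0.3]
grip_width: 0.345
```

Emit:
play_rows:
  plan:
    - [10, -30, 0, 0, 0, 0, -0.8]
    - [5, -20, 0, 0, 0, 0, -0.8]
    - [0, 0, 0, 0, 0, 0, -0.8]

```text
time_s: 4.6
eef_pos: [550.4, -234.2, 195.4]
ee_rot: [-0.003, 0.07, 0.998, 0.003]
force: [-1.1, 1.2, -0.7]
grip_width: 0.348
```

Run:
```python
from h import *
s=sense();print(s['eef_pos'],s['ee_rot'],s['grip_width'],s['force'])
c=cap('wrist','w4.png');np.save('w4.npy',{k:c[k] for k in c if k!='img'},allow_pickle=True)
```

```text
[ 550.44131241 -234.23197105  195.39916732] [-0.00323378  0.0702773   0.99751806  0.00289063] 0.34762671644475723 [-1.08560741  1.18466986 -0.68405784]
```

View pics/w4.png

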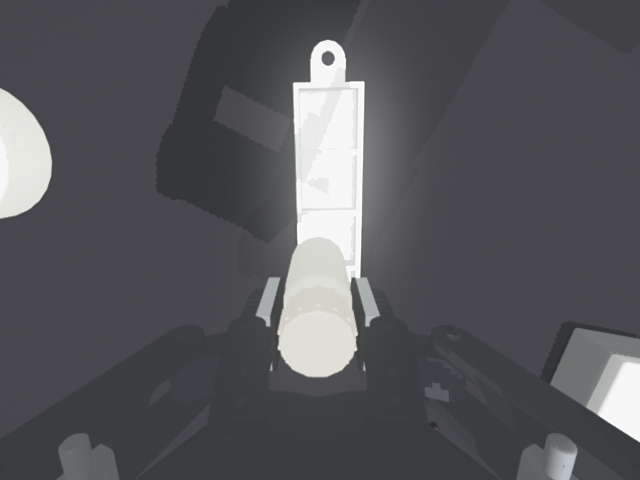

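The vial is held straight, with the rack below it: lug dot (328,58), lug-end corners (293,82) and (365,82), dividers near v≈149, 209 and 265.

```bash
python3 - <<'E'
from h import *
c=np.load('w4.npy',allow_pickle=True).item()
g={}
for n,(u,v,z) in dict(dot=(328,58,12),L=(293,82,25),R=(365,82,25),L2=(297.5,240,25),R2=(361,270,25),d1=(328,149.5,25),d2=(328,209.5,25)).items(): g[n]=onz(c,u,v,z);print(n,g[n].round(1))
P=lambda a,b:np.arctan2(*(g[b]-g[a])[:2][::-1]).round(3)
print('yaws',P('L','L2'),P('R','R2'), 'width',np.linalg.norm(g['L']-g['R']))
E
python3 - <<'E'
E
```

```text
dot [ 416.1 -205.    12. ]
L [ 432.9 -237.8   25. ]
R [ 441.5 -177.1   25. ]
L2 [ 571.7 -255.9   25. ]
R2 [ 611.1 -198.8   25. ]
d1 [ 492.3 -215.7   25. ]
d2 [ 546.4 -222.9   25. ]
yaws -0.13 -0.127 width 61.24133817474161
```

Emit:
play_rows:
  plan:
    - [27, 0, 0, 0, 0, 0, -0.8]
    - [27, 0, 0, 0, 0, 0, -0.8]
    - [27, 0, -15, 0, 0, 0, -0.8]
    - [0, 0, -30, 0, 0, 0, -0.8]
    - [0, 0, 0, 0, 0, 0, -0.8]

```text
time_s: 5.07
eef_pos: [633.1, -227.3, 149.0]
ee_rot: [-0.004, 0.069, 0.998, 0.004]
force: [-0.1, 0.2, -2.3]
grip_width: 0.347
```

Emit:
play_rows:
  plan:
    - [0, -4, -15, 0, 0, 0, -0.8]
    - [0, -2.5, -25, 0, 0, 0, -0.8]
    - [0, 0, -20, 0, 0, 0, -0.8]
    - [0, 0, -5, 0, 0, 0, -0.8]
    - [0, 0, 0, 0, 0, 0, -0.8]

```text
time_s: 5.48
eef_pos: [633.0, -228.9, 87.6]
ee_rot: [-0.004, 0.067, 0.998, 0.004]
force: [-0.8, 1.2, -0.6]
grip_width: 0.347
```

Emit:
play_rows:
  plan:
    - [0, -4, 0, 0, 0, 0, -0.8]
    - [0, -3, 0, 0, 0, 0, -0.8]
    - [0, -1, 0, 0, 0, 0, -0.8]

```text
time_s: 5.73
eef_pos: [633.9, -237.0, 92.6]
ee_rot: [-0.002, 0.066, 0.998, 0.003]
force: [-0.2, -0.4, -1.1]
grip_width: 0.349
```

Emit:
play_rows:
  plan:
    - [-0.5, 1.5, -12, 0, 0, 0, -0.8]
    - [0, 1, -10, 0, 0, 0, -0.8]
    - [0, 0.5, -6, 0, 0, 0, -0.8]

```text
time_s: 5.98
eef_pos: [634.7, -235.3, 66.6]
ee_rot: [0.002, 0.067, 0.998, 0.002]
force: [-0.2, 0.3, -0.8]
grip_width: 0.353
```

Emit:
play_rows:
  plan:
    - [-1.5, 1.5, -4, 0, 0, 0, -0.8]
    - [-0.5, 0.5, -3, 0, 0, 0, -0.8]
    - [0, 0, -1.5, 0, 0, 0, -0.8]

```text
time_s: 6.23
eef_pos: [632.8, -232.7, 57.0]
ee_rot: [0.002, 0.066, 0.998, 0.002]
force: [-2.4, 1.8, 21.8]
grip_width: 0.347
```

Force of 22 N means the vial is on the floor. Release slowly, then rise.

Emit:
play_rows:
  plan:
    - [0, 0, 1, 0, 0, 0, -0.2]
    - [0, 0, 0, 0, 0, 0, 0.2]
    - [0, 0, 0, 0, 0, 0, 0.4]
    - [0, 0, 0, 0, 0, 0, 0.4]
    - [0, 0, 20, 0, 0, 0, 0.4]

```text
time_s: 6.65
eef_pos: [631.3, -231.5, 74.5]
ee_rot: [-0.001, 0.066, 0.998, 0.003]
force: [-1.0, 0.1, -0.7]
grip_width: 0.702
```

Emit:
play_rows:
  plan:
    - [0, 0, 36, 0, 0, 0, 0.4]
    - [0, 0, 36, 0, 0, 0, 0.4]
    - [-10, 20, 20, 0, 0, 0, 0.4]
    - [-15, 36, 0, 0, 0, 0.02, 0.4]
    - [-15, 38, 0, 0, 0, 0.02, 0.4]

```text
time_s: 7.07
eef_pos: [590.7, -141.3, 170.7]
ee_rot: [0.0, 0.05, 0.999, 0.002]
force: [0.5, 1.3, -0.5]
grip_width: 0.7
```

Run:
```python
from h import *
i=cap('top')['img'];cv2.imwrite('pics/t5.png',cv2.resize(i[110:300,150:500],None,fx=2.2,fy=2.2))
s=sense();print(s['eef_pos'],s['ee_rot'],s['grip_width'])
```

```text
[ 588.37254431 -134.22241198  170.82415426] [-0.00109494  0.04675358  0.99889872  0.0037753 ] 0.7001809728196238
```

View pics/t5.png

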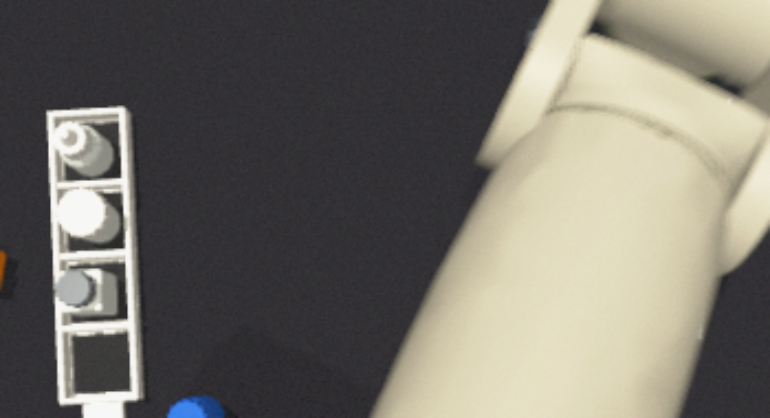

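Emit:
play_rows:
  plan:
    - [-12, 38, 0, 0, 0, 0.03, 0.3]
    - [-12, 38, 0, 0, 0, 0.03, 0.3]
    - [-12, 38, 0, 0, 0, 0.03, 0.3]
    - [-12, 38, 0, 0, 0, 0.03, 0.3]
    - [-12, 38, 0, 0, 0, 0.03, 0.3]

```text
time_s: 7.53
eef_pos: [526.5, 53.8, 170.5]
ee_rot: [-0.001, -0.028, 1.0, 0.003]
force: [0.9, -0.3, -0.2]
grip_width: 0.65
```

Emit:
play_rows:
  plan:
    - [-13, 38, 0, 0, 0, 0.02, 0.3]
    - [-13, 38, 0, 0, 0, 0, 0.3]
    - [-13, 38, 0, 0, 0, 0, 0.3]
    - [-13, 30, 0, 0, 0, 0, 0.3]
    - [-5, 10, 0, 0, 0, 0, 0.3]

```text
time_s: 7.95
eef_pos: [463.6, 217.4, 170.5]
ee_rot: [-0.001, -0.042, 0.999, 0.004]
force: [0.3, -0.1, -0.1]
grip_width: 0.648
```

Emit:
play_rows:
  plan:
    - [0, 8, -10, 0, 0, 0, 0.3]
    - [0, 6, -20, 0, 0, 0, 0.3]
    - [0, 0, -10, 0, 0, 0, 0.3]
    - [0, 0, 0, 0, 0, 0, 0.3]

```text
time_s: 8.28
eef_pos: [462.6, 234.9, 127.7]
ee_rot: [-0.0, -0.044, 0.999, 0.004]
force: [-0.6, -0.4, -0.3]
grip_width: 0.648
```

```bash
cat > cyl.py <<'E'
from h import *
import sys
c=cap('wrist',sys.argv[1]);np.save('w.npy',{k:c[k] for k in c if k!='img'},allow_pickle=True)
s=sense();print(s['eef_pos'].round(1),s['ee_rot'].round(3),s['grip_width'].round(3))
E
python3 cyl.py w6.png
```

```text
Traceback (most recent call last):
  File "cyl.py", line 4, in <module>
    s=sense();print(s['eef_pos'].round(1),s['ee_rot'].round(3),s['grip_width'].round(3))
                                                               ^^^^^^^^^^^^^^^^^^^^^
AttributeError: 'float' object has no attribute 'round'
```

View pics/w6.png

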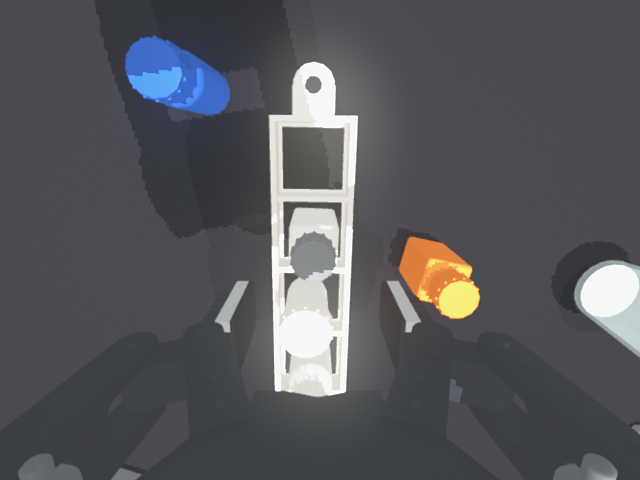

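The grey cap is at (313,257), nearly centred on the jaws, and the bottle is square with the rack. The jar cap is at (306,332).

```bash
sed -i "s/s\['grip_width'\].round(3)/round(s['grip_width'],3)/" cyl.py
python3 - <<'E'
from h import *
c=np.load('w.npy',allow_pickle=True).item()
print(onz(c,313,257,87),onz(c,306,332,71),sense()['eef_pos'])
E
```

```text
[458.93596791 232.20315707  87.        ] [517.63053269 232.36347106  71.        ] [462.75631044 234.83007111 128.40362547]
```

Emit:
play_rows:
  plan:
    - [-2, -2.5, -20, 0, 0, 0, 0.3]
    - [0, 0, -25, 0, 0, 0, 0.3]
    - [0, 0, -15, 0, 0, 0, 0.3]
    - [0, 0, -4, 0, 0, 0, 0.3]

```text
time_s: 8.67
eef_pos: [464.0, 230.7, 64.6]
ee_rot: [0.003, -0.042, 0.999, 0.004]
force: [-0.5, -0.1, 0.8]
grip_width: 0.646
```

Emit:
play_rows:
  plan:
    - [-3, 1.5, -5, 0, 0, 0, 0.3]
    - [0, 0, -2, 0, 0, 0, -0.8]
    - [0, 0, 0, 0, 0, 0, -0.8]
    - [0, 0, 0, 0, 0, 0, -0.8]
    - [0, 0, 0, 0, 0, 0, -0.8]
  grip_force: 40

```text
time_s: 9.08
eef_pos: [462.8, 231.6, 59.4]
ee_rot: [0.005, -0.041, 0.999, 0.005]
force: [-0.6, 0.1, -0.4]
grip_width: 0.355
```

Emit:
play_rows:
  plan:
    - [-1, 0, -1, 0, -0.0, 0, -0.8]
    - [0, 0, 0, 0, 0.01, 0, -0.8]

```text
time_s: 9.25
eef_pos: [462.0, 231.7, 59.2]
ee_rot: [0.0, -0.041, 0.999, 0.005]
force: [-0.0, 0.4, -0.8]
grip_width: 0.356
```

Emit:
play_rows:
  plan:
    - [0, 0, 0, 0, 0, 0, 0.1]
    - [0, 0, 0, 0, 0, 0, 0.1]
    - [-1, 0, 3, 0, 0, 0, 0.1]
    - [0, 0, 3, 0, 0, 0, 0.1]
    - [0, 0, 0, 0, 0, 0, -0.8]

```text
time_s: 9.67
eef_pos: [461.5, 231.8, 66.5]
ee_rot: [0.001, -0.041, 0.999, 0.005]
force: [-0.6, 0.5, -0.2]
grip_width: 0.427
```

Emit:
play_rows:
  plan:
    - [0, 0, 0, 0, 0, 0, -0.8]
    - [0, 0, 0, 0, 0, 0, -0.8]
    - [0, 0, 0, 0, 0, 0, -0.8]

```text
time_s: 9.92
eef_pos: [461.6, 231.9, 66.9]
ee_rot: [0.001, -0.041, 0.999, 0.005]
force: [0.2, -0.0, -0.4]
grip_width: 0.285
```

Width 0.285 means the grip is now on the cap; the lower grip was on the body. Lift and carry.

Emit:
play_rows:
  plan:
    - [0, 0, 15, 0, 0, 0, -0.8]
    - [0, 0, 30, 0, 0, 0, -0.8]
    - [0, 0, 38, 0, 0, 0, -0.8]
    - [0, -5, 36, 0, 0, 0, -0.8]
    - [5, -20, 5, 0, 0, 0, -0.8]

```text
time_s: 10.33
eef_pos: [462.7, 207.6, 192.5]
ee_rot: [-0.004, -0.043, 0.999, 0.004]
force: [0.4, -0.4, 0.3]
grip_width: 0.282
```

Emit:
play_rows:
  plan:
    - [9, -38, 0, 0, 0, -0.03, -0.8]
    - [9, -38, 0, 0, 0, -0.03, -0.8]
    - [9, -38, 0, 0, 0, -0.03, -0.8]
    - [9, -38, 0, 0, 0, -0.03, -0.8]
    - [9, -38, 0, 0, 0, -0.03, -0.8]

```text
time_s: 10.75
eef_pos: [508.1, 13.7, 196.2]
ee_rot: [-0.0, 0.031, 1.0, 0.005]
force: [1.0, -0.3, 0.2]
grip_width: 0.285
```

Emit:
play_rows:
  plan:
    - [10, -38, 0, 0, 0, -0.03, -0.8]
    - [10, -38, 0, 0, 0, -0.02, -0.8]
    - [10, -38, 0, 0, 0, 0, -0.8]
    - [10, -38, 0, 0, 0, 0, -0.8]
    - [10, -30, 0, 0, 0, 0, -0.8]

```text
time_s: 11.17
eef_pos: [557.7, -179.3, 195.6]
ee_rot: [-0.001, 0.059, 0.998, 0.005]
force: [-0.1, 1.1, -0.4]
grip_width: 0.287
```

Emit:
play_rows:
  plan:
    - [8, -20, 0, 0, 0, -0.005, -0.8]
    - [7, -20, 0, 0, 0, 0, -0.8]
    - [3, -5, -20, 0, 0, 0, -0.8]
    - [0, 0, -25, 0, 0, 0, -0.8]
    - [0, 0, -10, 0, 0, 0, -0.8]

```text
time_s: 11.58
eef_pos: [576.8, -235.6, 138.7]
ee_rot: [0.001, 0.066, 0.998, 0.004]
force: [-0.8, 0.3, -0.4]
grip_width: 0.288
```

```bash
python3 cyl.py w7.png
```

```text
[ 576.4 -235.2  137.8] [0.    0.066 0.998 0.004] 0.286
```

View pics/w7.png

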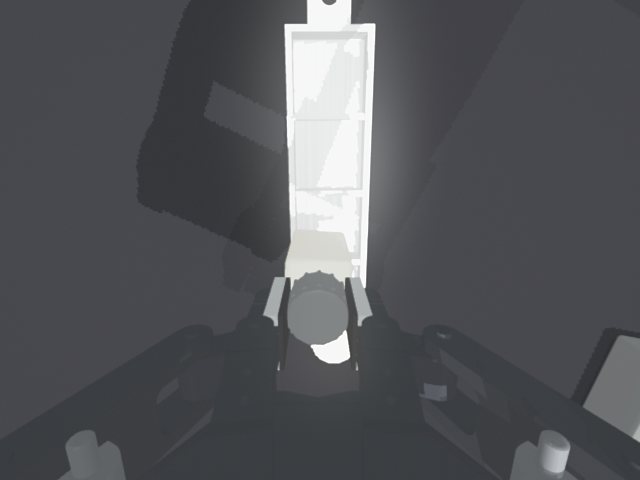

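The bottle hangs straight and square, about 9 mm too far in −y. The vial stands in its cell behind. Correct and lower.

Emit:
play_rows:
  plan:
    - [0, 5, -5, 0, 0, 0, -0.8]
    - [0, 3, -15, 0, 0, 0, -0.8]
    - [0, 0, -15, 0, 0, 0, -0.8]
    - [0, 0, -3, 0, 0, 0, -0.8]

```text
time_s: 11.97
eef_pos: [577.4, -225.1, 101.5]
ee_rot: [0.002, 0.065, 0.998, 0.003]
force: [0.3, -0.1, -1.3]
grip_width: 0.287
```

Emit:
play_rows:
  plan:
    - [0, -1, -12, 0, 0, 0, -0.8]
    - [0, 0, -12, 0, 0, 0, -0.8]
    - [0, 0, -4, 0, 0, 0, -0.8]
    - [0, 0, 0, 0, 0, 0, -0.8]

```text
time_s: 12.3
eef_pos: [578.4, -225.1, 73.7]
ee_rot: [0.003, 0.064, 0.998, 0.003]
force: [0.2, -0.4, 0.2]
grip_width: 0.285
```

Emit:
play_rows:
  plan:
    - [-1, -1, -4, 0, 0, 0, -0.8]
    - [0, 0, -3, 0, 0, 0, -0.8]
    - [0, 0, -1.5, 0, 0, 0, -0.8]

```text
time_s: 12.55
eef_pos: [577.8, -226.5, 65.6]
ee_rot: [0.004, 0.064, 0.998, 0.002]
force: [-0.4, 0.3, -0.8]
grip_width: 0.286
```

Emit:
play_rows:
  plan:
    - [0, 0, -1, 0, 0, 0, -0.8]
    - [0, 0, -0.5, 0, 0, 0, -0.8]

```text
time_s: 12.72
eef_pos: [577.9, -226.7, 64.1]
ee_rot: [0.004, 0.064, 0.998, 0.002]
force: [-0.9, 0.6, -0.5]
grip_width: 0.287
```

Emit:
play_rows:
  plan:
    - [0, 0, -1, 0, 0, 0, -0.8]
    - [0, 0, -1, 0, 0, 0, -0.8]

```text
time_s: 12.88
eef_pos: [578.8, -226.9, 63.8]
ee_rot: [0.005, 0.064, 0.998, 0.002]
force: [-2.9, 3.0, 7.4]
grip_width: 0.288
```

Contact at 7 N. Release, rise, and return for the jar.

Emit:
play_rows:
  plan:
    - [0, 0, 0, 0, 0, 0, -0.2]
    - [0, 0, 0, 0, 0, 0, 0.1]
    - [0, 0, 0, 0, 0, 0, 0.3]
    - [0, 0, 0, 0, 0, 0, 0.3]
    - [0, 0, 20, 0, 0, 0, 0.3]

```text
time_s: 13.3
eef_pos: [577.5, -226.2, 81.3]
ee_rot: [0.003, 0.064, 0.998, 0.003]
force: [0.4, 1.0, 0.3]
grip_width: 0.649
```

Emit:
play_rows:
  plan:
    - [0, 0, 36, 0, 0, 0, 0.3]
    - [0, 0, 36, 0, 0, 0, 0.3]
    - [0, 20, 20, 0, 0, 0.01, 0.3]
    - [-6, 38, 0, 0, 0, 0.02, 0.3]
    - [-6, 38, 0, 0, 0, 0.02, 0.3]

```text
time_s: 13.72
eef_pos: [565.4, -134.1, 179.3]
ee_rot: [0.005, 0.043, 0.999, 0.002]
force: [-0.5, 0.5, -0.6]
grip_width: 0.65
```

Emit:
play_rows:
  plan:
    - [-6, 38, 0, 0, 0, 0.03, 0.3]
    - [-6, 38, 0, 0, 0, 0.03, 0.3]
    - [-6, 38, 0, 0, 0, 0.03, 0.3]
    - [-6, 38, 0, 0, 0, 0.03, 0.3]
    - [-6, 38, 0, 0, 0, 0.03, 0.3]

```text
time_s: 14.13
eef_pos: [532.8, 63.1, 180.9]
ee_rot: [0.007, -0.034, 0.999, 0.002]
force: [-0.7, 0.0, -0.5]
grip_width: 0.652
```

Emit:
play_rows:
  plan:
    - [-6, 38, 0, 0, 0, 0, 0.3]
    - [-6, 38, 0, 0, 0, 0, 0.3]
    - [-6, 38, 0, 0, 0, 0, 0.3]
    - [-5, 25, 0, 0, 0, 0, 0.3]
    - [0, 0, 0, 0, 0, 0, 0.3]

```text
time_s: 14.55
eef_pos: [505.4, 214.6, 181.6]
ee_rot: [0.007, -0.037, 0.999, 0.002]
force: [-0.1, -0.0, -0.3]
grip_width: 0.649
```

Emit:
play_rows:
  plan:
    - [7, 9, -15, 0, 0.014, 0, 0.4]
    - [6, 9, -30, 0, 0, 0, 0.4]
    - [0, 0, -30, 0, 0, 0, 0.4]
    - [0, 0, -10, 0, 0, 0, 0.4]
    - [0, 0, 0, 0, 0, 0, 0.4]

```text
time_s: 14.97
eef_pos: [519.2, 234.3, 95.5]
ee_rot: [0.003, -0.039, 0.999, 0.003]
force: [0.0, 0.7, 0.1]
grip_width: 0.702
```

Emit:
play_rows:
  plan:
    - [0, -2, -15, 0, 0, 0, 0.4]
    - [0, 0, -20, 0, 0, 0, 0.4]
    - [0, 0, -12, 0, 0, 0, 0.4]
    - [0, 0, -3, 0, 0, 0, 0.4]

```text
time_s: 15.3
eef_pos: [522.0, 230.8, 49.0]
ee_rot: [0.006, -0.038, 0.999, 0.003]
force: [-0.2, 0.3, 0.0]
grip_width: 0.701
```

Emit:
play_rows:
  plan:
    - [-3, 1.5, -3, 0, 0.01, 0, 0.4]
    - [0, 0, -1.5, 0, 0, 0, -0.7]
    - [0, 0, 0, 0, 0, 0, -0.7]
    - [0, 0, 0, 0, 0, 0, -0.7]
    - [0, 0, 0, 0, 0, 0, -0.7]

```text
time_s: 15.72
eef_pos: [520.7, 232.3, 48.1]
ee_rot: [0.003, -0.038, 0.999, 0.004]
force: [-0.4, -0.7, -0.5]
grip_width: 0.408
```

Emit:
play_rows:
  plan:
    - [0, 0, 0, 0, 0, 0, -0.7]

```text
time_s: 15.8
eef_pos: [520.9, 232.4, 48.6]
ee_rot: [0.003, -0.038, 0.999, 0.004]
force: [0.4, -0.1, -1.1]
grip_width: 0.407
```

Emit:
play_rows:
  plan:
    - [0, 0, 15, 0, 0, 0, -0.8]
    - [0, 0, 30, 0, 0, 0, -0.8]
    - [0, 0, 38, 0, 0, 0, -0.8]
    - [0, -5, 36, 0, 0, 0, -0.8]
    - [0, -20, 5, 0, 0, 0, -0.8]

```text
time_s: 16.22
eef_pos: [518.1, 208.6, 175.9]
ee_rot: [0.0, -0.04, 0.999, 0.003]
force: [0.7, 0.1, 0.7]
grip_width: 0.408
```

Emit:
play_rows:
  plan:
    - [0, -38, 0, 0, 0, -0.03, -0.8]
    - [0, -38, 0, 0, 0, -0.03, -0.8]
    - [0, -38, 0, 0, 0, -0.03, -0.8]
    - [0, -38, 0, 0, 0, -0.03, -0.8]
    - [0, -38, 0, 0, 0, -0.03, -0.8]

```text
time_s: 16.63
eef_pos: [517.9, 15.4, 181.6]
ee_rot: [0.006, 0.034, 0.999, 0.004]
force: [1.0, -0.3, -0.6]
grip_width: 0.408
```

Emit:
play_rows:
  plan:
    - [0, -38, 0, 0, 0, -0.03, -0.8]
    - [0, -38, 0, 0, 0, -0.02, -0.8]
    - [0, -38, 0, 0, 0, 0, -0.8]
    - [0, -38, 0, 0, 0, 0, -0.8]
    - [0, -30, 0, 0, 0, 0, -0.8]

```text
time_s: 17.05
eef_pos: [515.9, -176.6, 183.6]
ee_rot: [0.008, 0.061, 0.998, 0.003]
force: [0.4, 1.0, -0.5]
grip_width: 0.409
```

Emit:
play_rows:
  plan:
    - [4, -22, 0, 0, 0.014, 0, -0.8]
    - [3, -14, -10, 0, 0, 0, -0.8]
    - [0, 0, -25, 0, 0, 0, -0.8]
    - [0, 0, -25, 0, 0, 0, -0.8]
    - [0, 0, -8, 0, 0, 0, -0.8]

```text
time_s: 17.47
eef_pos: [522.8, -223.4, 116.8]
ee_rot: [0.004, 0.066, 0.998, -0.001]
force: [-0.4, 0.1, -1.0]
grip_width: 0.405
```

Emit:
play_rows:
  plan:
    - [0, 3, -5, 0, 0, 0, -0.8]
    - [0, 1, -15, 0, 0, 0, -0.8]
    - [0, 0, -12, 0, 0, 0, -0.8]
    - [0, 0, -3, 0, 0, 0, -0.8]

```text
time_s: 17.8
eef_pos: [523.4, -218.3, 82.1]
ee_rot: [0.004, 0.066, 0.998, -0.001]
force: [-0.1, 0.2, -0.7]
grip_width: 0.403
```

Emit:
play_rows:
  plan:
    - [0, -1, -12, 0, 0, 0, -0.8]
    - [0, 0, -10, 0, 0, 0, -0.8]
    - [0, 0, -4, 0, 0, 0, -0.8]
    - [0, 0, 0, 0, 0, 0, -0.8]

```text
time_s: 18.13
eef_pos: [524.9, -218.6, 58.2]
ee_rot: [0.006, 0.065, 0.998, -0.002]
force: [-0.2, 0.8, -0.4]
grip_width: 0.404
```

Emit:
play_rows:
  plan:
    - [-2, -0.5, -5, 0, 0.008, 0, -0.8]
    - [-0.5, 0, -3, 0, 0, 0, -0.8]
    - [0, 0, -2, 0, 0, 0, -0.8]

```text
time_s: 18.38
eef_pos: [523.2, -219.5, 49.5]
ee_rot: [0.003, 0.064, 0.998, -0.003]
force: [-0.1, -0.8, 0.0]
grip_width: 0.409
```

Emit:
play_rows:
  plan:
    - [-0.5, 0, -1.5, 0, 0, 0, -0.8]
    - [0, 0, -1, 0, 0, 0, -0.8]
    - [0, 0, -0.7, 0, 0, 0, -0.8]

```text
time_s: 18.63
eef_pos: [522.8, -219.6, 46.3]
ee_rot: [0.003, 0.064, 0.998, -0.003]
force: [-0.2, 0.3, -0.6]
grip_width: 0.408
```

Emit:
play_rows:
  plan:
    - [0, 0, -1, 0, 0, 0, -0.8]
    - [0, 0, -1, 0, 0, 0, -0.8]

```text
time_s: 18.8
eef_pos: [522.9, -219.7, 44.3]
ee_rot: [0.003, 0.064, 0.998, -0.003]
force: [1.4, -0.2, 0.3]
grip_width: 0.407
```

Emit:
play_rows:
  plan:
    - [0, 0, -1, 0, 0, 0, -0.8]
    - [0, 0, -0.5, 0, 0, 0, -0.8]

```text
time_s: 18.97
eef_pos: [523.3, -219.9, 43.9]
ee_rot: [0.004, 0.064, 0.998, -0.003]
force: [-2.7, 1.9, 5.6]
grip_width: 0.406
```

Emit:
play_rows:
  plan:
    - [0, 0, 0, 0, 0, 0, 0]
    - [0, 0, 0, 0, 0, 0, 0.3]
    - [0, 0, 0, 0, 0, 0, 0.4]
    - [0, 0, 0, 0, 0, 0, 0.4]
    - [0, 0, 20, 0, 0, 0, 0.4]

```text
time_s: 19.38
eef_pos: [522.0, -219.0, 61.2]
ee_rot: [0.002, 0.065, 0.998, -0.002]
force: [0.2, -0.2, -0.4]
grip_width: 0.7
```

Emit:
play_rows:
  plan:
    - [0, 0, 38, 0, 0, 0, 0.4]
    - [0, 0, 38, 0, 0, 0, 0.4]
    - [0, 0, 38, 0, 0, 0.01, 0.4]
    - [2, 25, 15, 0, 0, 0.02, 0.3]
    - [4, 38, 0, 0, 0, 0.02, 0.3]

```text
time_s: 19.8
eef_pos: [526.8, -159.2, 197.3]
ee_rot: [0.002, 0.042, 0.999, -0.003]
force: [1.0, 0.3, 0.1]
grip_width: 0.65
```

Emit:
play_rows:
  plan:
    - [4, 38, 0, 0, 0, 0.03, 0.3]
    - [4, 38, 0, 0, 0, 0.03, 0.3]
    - [4, 38, 0, 0, 0, 0.03, 0.3]
    - [4, 38, 0, 0, 0, 0.03, 0.3]
    - [4, 38, 0, 0, 0, 0.03, 0.3]

```text
time_s: 20.22
eef_pos: [546.9, 37.3, 200.2]
ee_rot: [0.005, -0.034, 0.999, -0.003]
force: [0.5, -0.6, -0.4]
grip_width: 0.648
```

Emit:
play_rows:
  plan:
    - [4, 38, 0, 0, 0, 0, 0.3]
    - [4, 38, 0, 0, 0, 0, 0.3]
    - [4, 38, 0, 0, 0, 0, 0.3]
    - [4, 38, 0, 0, 0, 0, 0.3]
    - [2, 20, 0, 0, 0, 0, 0.3]

```text
time_s: 20.63
eef_pos: [563.6, 221.2, 200.3]
ee_rot: [0.006, -0.036, 0.999, -0.003]
force: [-0.1, -0.1, 0.4]
grip_width: 0.648
```

Emit:
play_rows:
  plan:
    - [4, 8, -15, 0, 0.01, 0, 0.3]
    - [3, 6, -30, 0, 0, 0, 0.3]
    - [0, 0, -20, 0, 0, 0, 0.3]
    - [0, 0, -3, 0, 0, 0, 0.3]

```text
time_s: 20.97
eef_pos: [570.4, 242.7, 131.1]
ee_rot: [0.003, -0.04, 0.999, -0.002]
force: [-2.2, 0.8, 0.1]
grip_width: 0.647
```

```bash
python3 cyl.py w8.png
```

```text
[570.6 242.6 131.9] [ 0.003 -0.04   0.999 -0.002] 0.65
```

View pics/w8.png

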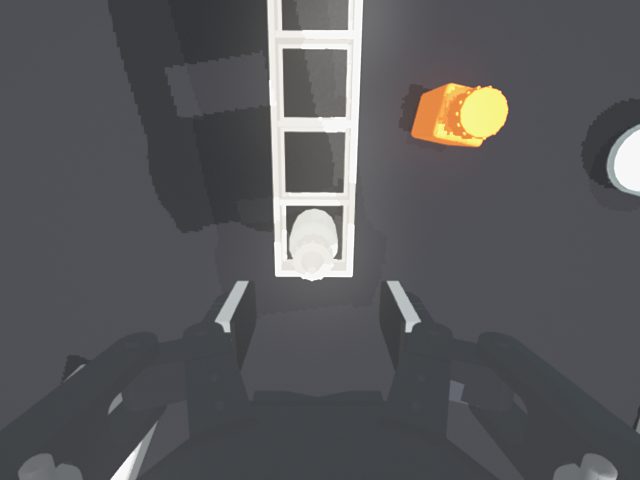

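The dropper bottle's cap is near (313,262), just left of the jaw centre.

Run:
```python
from h import *
c=np.load('w.npy',allow_pickle=True).item()
print(onz(c,313,262,83),onz(c,312,274,97),onz(c,315,245,63))
```

```text
[572.91153116 239.80835446  83.        ] [574.75546725 239.63289132  97.        ] [568.67988863 240.44185942  63.        ]
```

Emit:
play_rows:
  plan:
    - [2, -3, -15, 0, 0, 0, 0.3]
    - [0, 0, -25, 0, 0, 0, 0.3]
    - [0, 0, -20, 0, 0, 0, 0.3]
    - [0, 0, -4, 0, 0, 0, 0.3]

```text
time_s: 21.35
eef_pos: [575.5, 239.0, 72.4]
ee_rot: [0.008, -0.039, 0.999, -0.001]
force: [-0.3, 0.1, -0.8]
grip_width: 0.652
```

Emit:
play_rows:
  plan:
    - [-2, 0.5, -8, 0, 0.014, 0, 0.3]
    - [-0.5, 0, -3, 0, 0, 0, -0.8]
    - [0, 0, 0, 0, 0, 0, -0.8]
    - [0, 0, 0, 0, 0, 0, -0.8]
    - [0, 0, 0, 0, 0, 0, -0.8]

```text
time_s: 21.77
eef_pos: [575.1, 239.2, 65.8]
ee_rot: [0.003, -0.038, 0.999, -0.001]
force: [0.0, -0.6, -0.5]
grip_width: 0.261
```

Emit:
play_rows:
  plan:
    - [0, 0, 0, 0, 0, 0, -0.8]
    - [0, 0, 0, 0, 0, 0, -0.8]

```text
time_s: 21.93
eef_pos: [575.6, 239.4, 67.1]
ee_rot: [0.004, -0.038, 0.999, -0.0]
force: [-0.1, -1.0, -1.0]
grip_width: 0.262
```

Emit:
play_rows:
  plan:
    - [0, 0, 15, 0, 0, 0, -0.8]
    - [0, 0, 30, 0, 0, 0, -0.8]
    - [0, 0, 38, 0, 0, 0, -0.8]
    - [0, -5, 36, 0, 0, 0, -0.8]
    - [-3, -20, 8, 0, 0, 0, -0.8]

```text
time_s: 22.35
eef_pos: [569.7, 215.8, 196.6]
ee_rot: [0.001, -0.04, 0.999, -0.001]
force: [1.3, 0.1, 0.6]
grip_width: 0.262
```

Emit:
play_rows:
  plan:
    - [-10, -38, 0, 0, 0, -0.03, -0.8]
    - [-10, -38, 0, 0, 0, -0.03, -0.8]
    - [-10, -38, 0, 0, 0, -0.03, -0.8]
    - [-10, -38, 0, 0, 0, -0.03, -0.8]
    - [-10, -38, 0, 0, 0, -0.03, -0.8]

```text
time_s: 22.77
eef_pos: [518.5, 23.1, 202.5]
ee_rot: [0.007, 0.034, 0.999, -0.001]
force: [2.0, 0.5, -0.8]
grip_width: 0.263
```

Emit:
play_rows:
  plan:
    - [-10, -38, 0, 0, 0, -0.03, -0.8]
    - [-10, -38, 0, 0, 0, -0.02, -0.8]
    - [-10, -38, 0, 0, 0, 0, -0.8]
    - [-10, -38, 0, 0, 0, 0, -0.8]
    - [-8, -30, 0, 0, 0, 0, -0.8]

```text
time_s: 23.18
eef_pos: [466.0, -167.8, 204.9]
ee_rot: [0.009, 0.061, 0.998, -0.002]
force: [1.1, 0.6, -0.5]
grip_width: 0.262
```

Emit:
play_rows:
  plan:
    - [1, -24, 0, 0, 0.014, 0, -0.8]
    - [1, -14, -15, 0, 0, 0, -0.8]
    - [0, 0, -30, 0, 0, 0, -0.8]
    - [0, 0, -20, 0, 0, 0, -0.8]
    - [0, 0, -5, 0, 0, 0, -0.8]

```text
time_s: 23.6
eef_pos: [466.3, -215.9, 136.5]
ee_rot: [0.005, 0.066, 0.998, -0.006]
force: [0.0, 0.5, -1.5]
grip_width: 0.264
```

```bash
python3 cyl.py w9.png
```

```text
[ 466.3 -215.7  136.7] [ 0.005  0.066  0.998 -0.005] 0.262
```

View pics/w9.png

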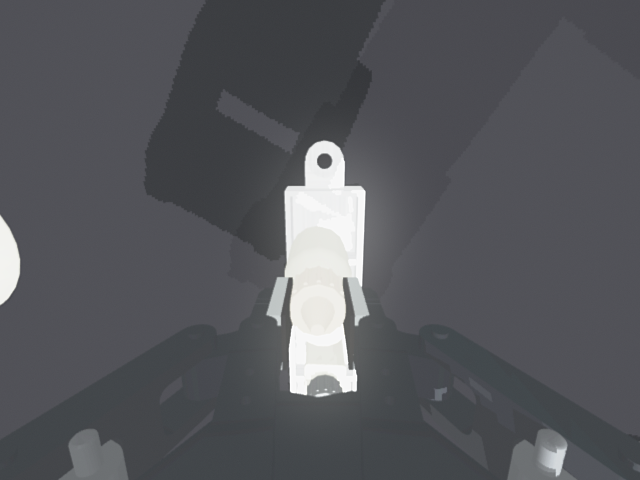

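The dropper bottle hangs straight above the empty lug-end cell. The grey cap of the square bottle shows at (325,385). I'll check where the jar should project.

Run:
```python
from h import *
c=np.load('w.npy',allow_pickle=True).item()
for n,p in dict(jar=(521.4,-219.2,69),sq=(577,-226.4,85),cellwall=(493.6,-215.5,25),div2=(549.2,-222.8,25),cell=(465.9,-211.9,5)).items(): print(n,np.round(proj(c,p)))
print('dot',onz(c,324,161,12),'corners',onz(c,286,187,25),onz(c,365,187,25))
```

```text
jar [324. 322.]
sq [324. 406.]
cellwall [324. 262.]
div2 [324. 324.]
cell [324. 222.]
dot [ 416.53227447 -205.72241045   12.        ] corners [ 430.68517212 -236.2319542    25.        ] [ 438.36029093 -177.8185684    25.        ]
```

Emit:
play_rows:
  plan:
    - [0, 3, -15, 0, 0, 0, -0.8]
    - [0, 0, -18, 0, 0, 0, -0.8]
    - [0, 0, -10, 0, 0, 0, -0.8]
    - [0, 0, -3, 0, 0, 0, -0.8]

```text
time_s: 23.98
eef_pos: [468.5, -213.1, 94.1]
ee_rot: [0.008, 0.065, 0.998, -0.007]
force: [0.2, 1.1, -0.2]
grip_width: 0.256
```

Emit:
play_rows:
  plan:
    - [-1, 0, -8, 0.012, 0.012, 0, -0.8]
    - [0, 0.5, -8, 0, 0, 0, -0.8]
    - [0, 0, -4, 0, 0, 0, -0.8]

```text
time_s: 24.23
eef_pos: [468.8, -213.1, 75.4]
ee_rot: [0.003, 0.064, 0.998, -0.002]
force: [0.2, -0.7, 0.3]
grip_width: 0.262
```

Emit:
play_rows:
  plan:
    - [-1, 1, -4, 0, 0, 0, -0.8]
    - [-0.5, 0, -3, 0, 0, 0, -0.8]
    - [0, 0, -1.5, 0, 0, 0, -0.8]

```text
time_s: 24.48
eef_pos: [467.4, -212.1, 66.2]
ee_rot: [0.003, 0.064, 0.998, -0.002]
force: [0.3, -0.2, -1.1]
grip_width: 0.263
```

Emit:
play_rows:
  plan:
    - [0, 0, -1, 0, 0, 0, -0.8]
    - [0, 0, -0.7, 0, 0, 0, -0.8]
    - [0, 0, -0.5, 0, 0, 0, -0.8]

```text
time_s: 24.73
eef_pos: [467.5, -212.2, 64.0]
ee_rot: [0.003, 0.064, 0.998, -0.003]
force: [0.2, -0.5, -0.7]
grip_width: 0.261
```

Emit:
play_rows:
  plan:
    - [0, 0, -0.8, 0, 0, 0, -0.8]
    - [0, 0, -0.8, 0, 0, 0, -0.8]

```text
time_s: 24.9
eef_pos: [467.7, -212.4, 62.6]
ee_rot: [0.004, 0.064, 0.998, -0.003]
force: [0.6, 0.5, -0.8]
grip_width: 0.259
```

Emit:
play_rows:
  plan:
    - [0, 0, -0.8, 0, 0, 0, -0.8]
    - [0, 0, -0.8, 0, 0, 0, -0.8]

```text
time_s: 25.07
eef_pos: [468.1, -212.6, 61.5]
ee_rot: [0.004, 0.064, 0.998, -0.003]
force: [-0.9, 1.6, 10.7]
grip_width: 0.262
```

Contact at about 11 N. Release, rise and swing clear for a check view.

Emit:
play_rows:
  plan:
    - [0, 0, 0, 0, 0, 0, -0.2]
    - [0, 0, 0, 0, 0, 0, 0.1]
    - [0, 0, 0, 0, 0, 0, 0.3]
    - [0, 0, 0, 0, 0, 0, 0.3]
    - [0, 0, 20, 0, 0, 0, 0.3]

```text
time_s: 25.48
eef_pos: [466.8, -211.7, 79.2]
ee_rot: [0.002, 0.064, 0.998, -0.002]
force: [0.5, -0.9, -1.1]
grip_width: 0.652
```

Emit:
play_rows:
  plan:
    - [0, 0, 36, 0, 0, 0, 0.3]
    - [0, 0, 38, 0, 0, 0, 0.3]
    - [0, 10, 38, 0, 0, 0, 0.3]
    - [-5, 38, 10, 0, 0, 0, 0.3]
    - [-8, 38, 0, 0, 0, 0, 0.3]

```text
time_s: 25.9
eef_pos: [453.5, -128.1, 208.0]
ee_rot: [0.003, 0.068, 0.998, -0.002]
force: [1.1, 1.2, -0.4]
grip_width: 0.645
```

Emit:
play_rows:
  plan:
    - [-5, 38, 0, 0, 0, 0, 0.3]
    - [-5, 38, 0, 0, 0, 0, 0.3]
    - [-5, 38, 0, 0, 0, 0, 0.3]
    - [-5, 38, 0, 0, 0, 0, 0.3]
    - [-5, 38, 0, 0, 0, 0, 0.3]

```text
time_s: 26.32
eef_pos: [425.8, 68.9, 210.5]
ee_rot: [0.006, 0.07, 0.998, -0.003]
force: [1.2, -0.2, 0.4]
grip_width: 0.65
```

Run:
```python
from h import *
t=cap('top')
np.save('t.npy',{k:t[k] for k in t if k!='img'},allow_pickle=True)
s=cap('scene')
a=cv2.resize(t['img'][120:290,410:510],None,fx=3.5,fy=3.5,interpolation=2);b=cv2.resize(s['img'][200:370,150:260],None,fx=3.5,fy=3.5,interpolation=2)
cv2.imwrite('pics/f.png',np.hstack([a,b]))
for n,p in dict(vial=(632.5,-233.7,95),sq=(577,-226.4,85),jar=(521.4,-219.2,69),drop=(465.9,-211.9,95)).items():
    u,v=proj(t,p);print(n,round((u-410)*3.5),round((v-120)*3.5))
```

```text
vial 231 61
sq 210 185
jar 187 310
drop 185 425
```

View pics/f.png

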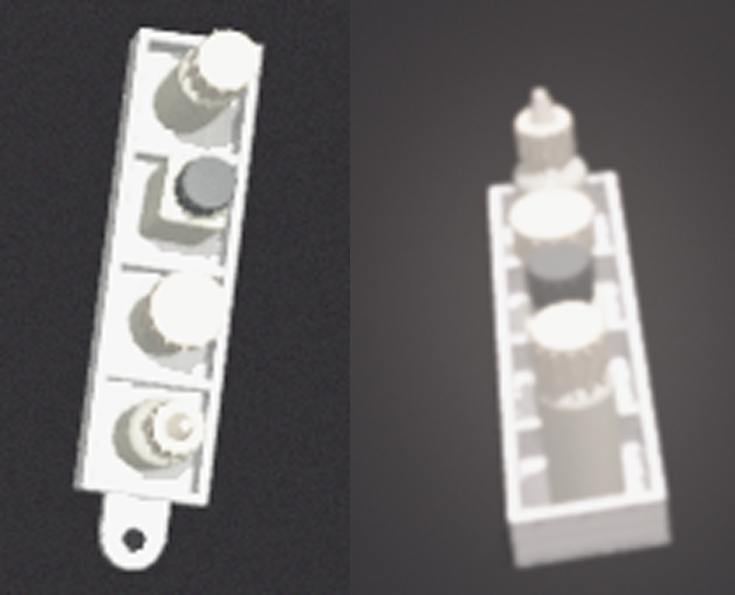

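The final view shows all four upright, one to a cell. From the far end the order is vial, square, jar, dropper. The caps are seen at (229,61), (207,186), (187,309) and (180,425), against predicted cell-centre positions of (231,61), (210,185), (187,310) and (185,425). That is within about 2–3 mm.

```bash
python3 -c "
from rig import ctrl
print(ctrl.finish_job())"
```

```text
the job is handed in; nothing more can be done
None
```

All four containers are in the loading rack in reverse order, and the job was handed in at about 26 s. From the cell farthest from the lug to the nearest, they are the tall vial, square bottle, squat jar and dropper bottle.

- **Final check:** the last top and scene views showed all four upright. Each cap was within about 2–3 mm of where a container at its cell centre should appear. The gripper was well clear and touching nothing.
- **Placing:** every container was lowered until the force reading showed the cell floor, at 6 to 22 N, and only then released. The vial took the highest reading, 22 N. I did not measure tilt or floor height after release.
- **Arm drift:** the arm sometimes crept a few millimetres between moves, so I corrected from the measured pose before each grasp and placing.
- **Grips that went wrong:**
  - The vial's first grip was too high, so I redid it. Its final grip read 0.35 wide against 0.32 the first time, so it was probably partly on the body.
  - The square bottle's first grip was on the body, so I redid it on the cap.

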